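Set the range ring of a bench supply by clicks

TASK

On the bench supply's sloped panel two knobs share one shaft. Turn only the wide lower ring: first gently anticlockwise until you feel its end stop, then clockwise exactly three clicks from there, leave it seated in that click and let go. Do not turn the narrower knob on top of it, do not strain the ring against its stop, and leave the things lying round the supply where they are.

Things in the scene. Friction and masses are not known exactly. Their poses are not given: they have to be found in the camera images.
- supply: Grey bench power supply fixed to the bench: wedge-shaped case, 170 mm deep (x), 260 mm wide (y), 50 mm high at the front, 129 mm at the back; its panel slopes 25 degrees down towards its front (-x). Origin under its centre, on the bench. The two knobs stand square on the panel, right of its middle. Flat dark display left of them; terminals and rocker on the front face; all fixed.
- ring_mid (a point): Point on the common axis of both knobs, half-way up the range ring, 12 mm above the panel. Fixed to the panel: it does not turn with the ring. z = knob axis, out of the panel; x points up the slope, y to the supply's left. The ring: black, finely ribbed, unmarked, 56 mm across, from 3 to 21 mm above the panel. Nothing else within 60 mm of the axis stands over 2 mm high.
- ring_top (a point): Centre of the ring's upper face, 9 mm above ring_mid (also does not turn). The ring has 7 click positions 24 degrees (0.419 rad) apart. Leaving one takes 0.15 N m, at times up to 0.35 N m, and it snaps into the next; let go, it is drawn into the nearest. The first is at the anticlockwise end (seen looking at the panel). The ring starts from the 4th to the 6th click clockwise of it: only felt, not seen.
- ring_base (a point): Point on the axis at the panel face, 12 mm below ring_mid, where the ring's hidden end stops are. The anticlockwise stop meets the ring 0.08 rad (5 degrees) past the first click position and is springy: its load rises by 0.4 N m per 0.1 rad and lasts, unlike a click; about 1 N m strains it. The clockwise stop, as far past the last position, is alike.
- fine_tip (a point): Tip of the black pointer line on top of the narrow upper (fine) knob, 18 mm off the axis and 44 mm above the panel. This knob is plain aluminium, 40 mm across, from 21.5 to 44 mm above the panel, so the ring stands 8 mm out beyond it all round; it turns very easily (0.012 N m) and must stay as it is.
- screwdriver: Blue-handled screwdriver lying loose on the bench in front of the supply and to its right (bystander), 23 x 164 x 21 mm, long along its y axis; origin at the centre of its underside.
- tape_roll: Small black roll of insulating tape lying flat on the bench left of the supply (bystander), 58 mm across, 19 mm high; origin at the centre of its underside.
- pen: White and red marker lying on the bench between the robot and the supply (bystander), 17 x 135 x 16 mm, long along its y axis; origin at the centre of its underside.

How it is judged:
By the outcome, as a careful person would: the job done as asked, in the order asked, and still so for the second after the job is handed in, with the robot touching nothing.
It also fails if it takes over 70 s, if anything falls off the work surface, if the arm or the gripper's body presses on something with over 40 N, if the wrist force passes 120 N, or if a joint passes its speed limit or range.

ROBOT

A 7-joint arm with a two-finger parallel gripper is mounted at the origin on a cart in front of the work surface, level with it; the furniture and walls round the work are solid. World frame = base frame: x ahead of the robot, y to its left, z up, the work surface at z = 0. Lengths are in mm, angles in rad, forces in N, time in s.
With the tool pointing down it reaches from about 425 to 875 mm from the base axis. Payload 4.7 kg.
Tool frame: the origin (TCP) lies at the very end of the fingers, on their centre line; the grasp point (between the pads) lies robot.grip_point_offset behind it (robot.grip_point_offset is the distance from the TCP to the grasp point, in mm); z points along the fingers, y is the line along which they close (so a half turn about z gives the same grasp; the last joint's range is limited). The gripper opens to 85 mm and grips with 20 to 120 N. Pads are 22 mm wide; open, the fingers measure 114 mm over their backs; the gripper's body (76 mm by 85 mm) begins 54 mm behind the grasp point. The pads swing forward as they close: fully open they stand 13 mm farther back than shut.
Start: joints at [-1.176, 0.321, -0.07, 1.45, 0.023, 1.371, -0.057], TCP at [241.609, 603.448, 231.349] pointing down, gripper open.
Joint ranges: [-2.86, 2.86], [-0.3, 2.09], [-1.38, 1.24], [0.06, 2.45], [-1.56, 4.7], [0.09, 2.05], [-2.69, 2.69]. Speed limits (rad/s): [2.57, 2.57, 3.14, 3.14, 3.14, 3.14, 3.14].

INTERFACE

Orientations are given as a unit quaternion [w, x, y, z].
In Python, from station import robot gives the robot as it stands. The module is installed in compiled form; this text tells all that it offers.
- The arm moves only by the tool drive_tool, never from a script. Its argument "plan" is a list of rows, each a list of 7 numbers: the shift along the tool's x, y, z in cm, then the turn, a rotation vector about the tool's x, y, z in degrees, then the opening, from -1 (shut) to 1 (fully open), so that 0 is half open. In form: [[tx, ty, tz, ax, ay, az, grip], ...]. A call has 1 to 12 rows; each row shifts and turns the commanded pose from where the row before left it, along the tool's axes as they then stand; what a row does not reach is not made up. A row lasts 1/10 s, in which the tool goes at most 50 mm and 8.59 degrees, less where a joint would pass 70% of its speed; a pose out of reach is approached as far as the arm can. A call with a gripper value outside its range is refused whole. The fingers move at their own pace and stop on an object; "force" is the grip in N (left out, the last holds). Time passes only in rows, so rows that do not move let the fingers close. It gives the time, the measured TCP pose, the force, the opening and the grip force at its end, in the units of the state.
- robot.get_state(): the state, without advancing time (a new reading comes with each control period).
- robot.get_image(name): name is "scene" or "top" or "wrist"; returns a dict with "image" (420x560x3 uint8, blue, green, red), "vertical_fov" (degrees; the focal length in pixels is half the picture's height over the tangent of half this angle, whatever the lens; pixels are square), "cx", "cy" (the principal point, pixels), "distortion" ([k1, k2, p1, p2, k3] as OpenCV has them; the pictures are not rectified), "camera_from_world" (4x4, takes a point from world to camera coordinates). Camera axes: x right, y down, z forward; pixel columns grow to the right and rows downward; lengths in mm; the calibration is good to about 2 mm. A picture is of the moment at which its call begins. There is no depth.
- robot.job_done(): hands the job in; it is judged then, once.
The state is a dict: "time": time; "joints": joint angles; "qd": joint speeds; "tau": joint torques, N m; "tcp_pos": TCP position; "orientation": TCP orientation; "wrist_force": force on the tool from outside, world axes, zero at the start; "moment": the same for the moment, N m; "finger_gap": opening from 0.0 (shut) to 1.0 (fully open); "finger_force": force on a finger pad.
Only numpy, scipy, OpenCV 4.12 (cv2) and the standard library are available. Lean on these libraries where they do the work, as an engineer would, in place of code of your own. Each camera call takes 0.05 s, during which the arm holds its last target. There are 200 camera calls.

## Working session

There is one attempt and no reset: what is moved stays moved. The work goes in short steps, Python scripts to look and compute and a tool call to move; the robot and the scene stay as the last step left them, time stands still between calls to the robot, and variables do not carry over. Pictures are saved under pics/ and viewed, at most 10 in all, crops included, and the job is handed in when it is done.

Besides the shell and the picture viewer there is one more tool, called after "Call:" by a JSON object that holds its "fn" and its "kwargs", one argument or row to a line. drive_tool: Moves the arm, as the interface text tells. Its arguments: {"type":"object","properties":{"plan":{"type":"array"},"force":{"type":"number"}},"required":["plan"]}

```bash
mkdir -p pics
cat > h.py <<'E'
from station import robot
import cv2, numpy as np
from scipy.spatial.transform import Rotation as R
def snap(n,f):
    d=robot.get_image(n); cv2.imwrite(f'pics/{f}.png',d['image']); np.savez(f'pics/{f}.npz',**{k:np.array(v) for k,v in d.items()}); return d
def K(d):
    f=210/np.tan(np.radians(float(d['vertical_fov']))/2); return np.array([[f,0,float(d['cx'])],[0,f,float(d['cy'])],[0,0,1]])
def ray(d,uv):
    T=np.array(d['camera_from_world']); p=cv2.undistortPoints(np.array([[uv]],float),K(d),np.array(d['distortion'],float))[0,0]
    return -T[:3,:3].T@T[:3,3], T[:3,:3].T@np.array([*p,1])
def proj(d,P):
    T=np.array(d['camera_from_world'],float); return cv2.projectPoints(np.array(P,float).reshape(-1,3),cv2.Rodrigues(T[:3,:3])[0],T[:3,3],K(d),np.array(d['distortion'],float))[0][:,0]
def tri(obs):
    A=0;b=0
    for d,uv in obs:
        c,v=ray(d,uv); v=v/np.linalg.norm(v); M=np.eye(3)-np.outer(v,v); A=A+M; b=b+M@c
    return np.linalg.solve(A,b)
E
python3 - <<'E'
from h import *
a=snap('scene','s0');b=snap('top','t0')
for d in(a,b): print(np.round(-np.array(d['camera_from_world'])[:3,:3].T@np.array(d['camera_from_world'])[:3,3]),d['vertical_fov'],d['distortion'])
print(robot.get_state(),robot.grip_point_offset)
E
```

```text
[-126.  978.  726.] 50.8911897257409 [-0.00026697  0.          0.          0.          0.        ]
[ 318.  259. 1187.] 44.07785727576956 [-0.05148549  0.          0.          0.          0.        ]
{'time': 0.1, 'joints': array([-1.1759364 ,  0.32178748, -0.07007868,  1.45157267,  0.0225863 ,
        1.37076304, -0.05692881]), 'qd': array([-0.0005522 , -0.00180709, -0.00252548, -0.00246465,  0.00045278,
       -0.00056101,  0.00073849]), 'tau': array([ 4.57945607e-04, -4.94875467e+01, -3.83582041e-01, -3.15212059e+01,
        1.30676333e-02,  7.37563649e-03, -1.57226611e-05]), 'tcp_pos': array([241.422187  , 602.98763086, 230.29785296]), 'orientation': array([-1.25407677e-04,  1.89236348e-01,  9.81931181e-01, -8.62859168e-04]), 'wrist_force': array([-0.16731686, -0.2794912 ,  0.83623295]), 'moment': array([0.07002635, 0.03766357, 0.00181386]), 'finger_force': 0.0, 'finger_gap': 0.9986826583070251} 18.700000000000003
```

View pics/s0.png

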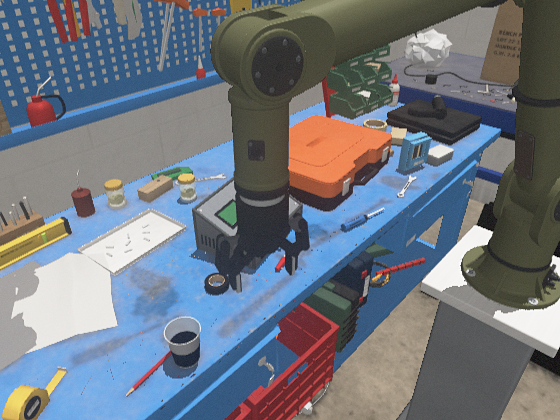

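View pics/t0.png

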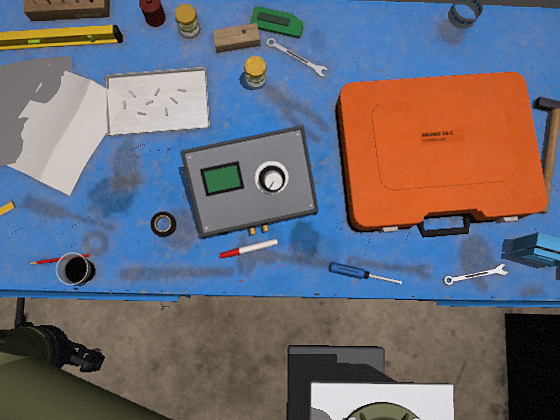

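Scene: the supply sits in front of the robot, partly behind the gripper. Top: panel corners are near (183,152), (303,126), (316,211) and (202,239). The knob is near (271,178), with the pen, screwdriver and tape around the supply and the orange case to its right.

Run:
```python
from h import *
from scipy.optimize import least_squares
im=cv2.imread('pics/t0.png')[115:255,170:330]; cv2.imwrite('pics/c0.png',cv2.resize(im,None,fx=4.2,fy=4.2,interpolation=cv2.INTER_CUBIC))
```

```text
(no output)
```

View pics/c0.png

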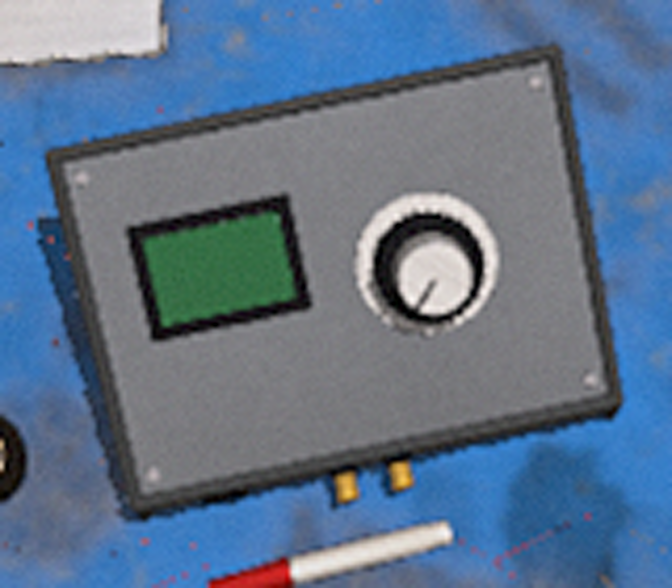

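Crop: panel corners are (48,155), (560,47), (620,405) and (135,508). The black ring is centred at (428,266), the fine-knob top at (437,273), and the pointer runs to about (418,308).

```bash
cat >> h.py <<'E'
def axisframe(x,y,yaw,u,v):
    # u along slope from panel centre, v left ; returns R(panel), base point
    Rs=R.from_euler('z',yaw).as_matrix(); Rp=Rs@R.from_euler('y',-25,degrees=True).as_matrix()
    c=np.array([x,y,0])+Rs@[0,0,89.5]
    return Rs,Rp,c+Rp@[u,v,0],c
E
python3 - <<'E'
from h import *
from scipy.optimize import least_squares
d=np.load('pics/t0.npz')
px=np.array([[48,155],[560,47],[620,405],[135,508],[428,266],[437,273]])/4.2+[170,115]
def f(p):
    Rs,Rp,b,c=axisframe(*p); o=np.array([p[0],p[1],0])
    P=[o+Rs@[85,130,129],o+Rs@[85,-130,129],o+Rs@[-85,-130,50],o+Rs@[-85,130,50],b+Rp@[0,0,21],b+Rp@[0,0,44]]
    return (proj(d,P)-px).ravel()
s=least_squares(f,[600,0,0.2,0,-40],x_scale=[100,100,.1,50,50]); print(s.x,np.round(s.fun,1))
Rs,Rp,b,c=axisframe(*s.x); print('base',b,'n',Rp[:,2],'x',Rp[:,0]); np.savez('fit.npz',p=s.x)
Rt=np.c_[Rp[:,0],-Rp[:,1],-Rp[:,2]]
print('ring_mid',b+12*Rp[:,2])
st=robot.get_state();q=st['orientation'];M=R.from_quat(np.roll(q,-1)).as_matrix();print(M)
# pen,screwdriver rough
for uv in [(248,248),(365,273),(164,224)]:
    o,v=ray(d,uv); print(uv,o+v*(8-o[2])/v[2])
E
```

```text
[ 5.77649669e+02  2.99842040e+02  2.37555347e-01  3.53621933e+00
 -4.49191346e+01] [ 1.2  0.4 -1.   1.3 -0.6 -0.9  0.4 -0.8  0.5 -0.2 -0.5  0.2]
base [591.3352664  256.93860816  90.99447087] n [-0.41074952 -0.09945363  0.90630779] x [0.8808552  0.213279   0.42261826]
ring_mid [586.40627212 255.74516461 101.87016431]
[[-9.28379178e-01  3.71633925e-01 -5.72852052e-04]
 [ 3.71634357e-01  9.28377720e-01 -1.64707326e-03]
 [-8.02852183e-05 -1.74200003e-03 -9.99998479e-01]]
(248, 248) [442.7329105  306.58075352   8.        ]
(365, 273) [391.73194262  39.36758508   8.        ]
(164, 224) [493.48855268 501.42809775   8.        ]
```

```bash
cat >> h.py <<'E'
def axis():
    p=np.load('fit.npz')['p']; return axisframe(*p)
def go(h,yaw=None,off=(0,0)):
    """tool-frame shift cm, rotvec deg to reach height h above panel on axis; yaw: angle of tool x from panel x about n (deg); None=min rotation"""
    s=robot.get_state(); M=R.from_quat(np.roll(s['orientation'],-1)).as_matrix(); Rs,Rp,b,c=axis()
    b=b+Rp@[*off,0]; z=-Rp[:,2]
    rel=Rp.T@M; y0=np.degrees(np.arctan2(rel[1,0],rel[0,0]))
    if yaw is None: yaw=y0
    a=np.radians(yaw); x=Rp@[np.cos(a),np.sin(a),0]; T=np.c_[x,np.cross(z,x),z]
    t=M.T@(b-z*h-s['tcp_pos'])/10; rv=R.from_matrix(M.T@T).as_rotvec(degrees=True)
    e=Rp.T@(s['tcp_pos']-b)
    print('t',round(s['time'],2),'shift cm',np.round(t,2),'rot',np.round(rv,1),'yaw now',round(y0,1),'pos in panel',np.round(e,1))
    print('q',np.round(s['joints'],2),'F',np.round(M.T@s['wrist_force'],1),'M',np.round(M.T@s['moment'],2),'gap',round(s['finger_gap'],3),round(s['finger_force'],1))
E
python3 -c "
from h import *
go(150)"
```

```text
t 0.1 shift cm [-40.18 -22.8    0.38] rot [-15.1 -20.    2.7] yaw now 141.9 pos in panel [-175.5  418.7  235.6]
q [-1.18  0.32 -0.07  1.45  0.02  1.37 -0.06] F [ 0.1 -0.3 -0.8] M [-0.05  0.06 -0.  ] gap 0.999 0.0
```

Call:
{"fn": "drive_tool", "kwargs": {
  "plan": [
    [-3.35, -1.9, 0, 0, 0, 0, 1],
    [-3.35, -1.9, 0, 0, 0, 0, 1],
    [-3.35, -1.9, 0, 0, 0, 0, 1],
    [-3.35, -1.9, 0, 0, 0, 0, 1],
    [-3.35, -1.9, 0, 0, 0, 0, 1],
    [-3.35, -1.9, 0, 0, 0, 0, 1],
    [-3.35, -1.9, 0, 0, 0, 0, 1],
    [-3.35, -1.9, 0, 0, 0, 0, 1],
    [-3.35, -1.9, 0, 0, 0, 0, 1],
    [-3.35, -1.9, 0, 0, 0, 0, 1],
    [-3.35, -1.9, 0, 0, 0, 0, 1],
    [-3.35, -1.9, 0, 0, 0, 0, 1]
  ]
}}

```text
time: 1.3
tcp_pos: [530.6, 240.9, 231.0]
orientation: [-0.0, 0.189, 0.982, -0.0]
wrist_force: [-0.5, 0.6, 0.5]
finger_gap: 1.005
finger_force: 0.0
```

Call:
{"fn": "drive_tool", "kwargs": {
  "plan": [
    [0, 0, 0, -3.8, -5, 0.7, 1],
    [0, 0, 0, -3.8, -5, 0.7, 1],
    [0, 0, 0, -3.8, -5, 0.7, 1],
    [0, 0, 0, -3.8, -5, 0.7, 1],
    [0, 0, 0, 0, 0, 0, 1],
    [0, 0, 0, 0, 0, 0, 1],
    [0, 0, 0, 0, 0, 0, 1]
  ]
}}

```text
time: 2.0
tcp_pos: [531.5, 242.7, 232.6]
orientation: [0.195, 0.209, 0.953, 0.097]
wrist_force: [0.5, -0.3, 0.1]
finger_gap: 1.002
finger_force: 0.0
```

```bash
python3 -c "
from h import *
go(150); snap('wrist','w1')"
```

```text
t 2.0 shift cm [ 0.31 -0.28  0.43] rot [0.2 0.  0. ] yaw now 141.6 pos in panel [  4.1   0.3 154.3]
q [-0.73 -0.13  0.16  2.    0.2   0.85  0.47] F [-0.6 -0.   0.1] M [ 0.32  0.33 -0.02] gap 1.002 0.0
```

View pics/w1.png

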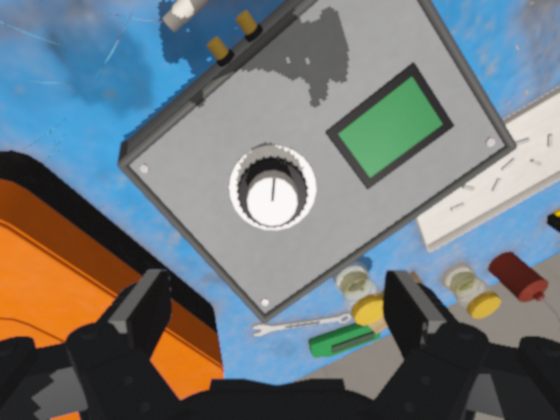

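Wrist: the knobs are at about (271,199) for the fine top, inside the white dial plate at about (273,187). Panel corners are at (122,158), (266,318) and (513,147).

Run:
```python
from h import *
im=cv2.imread('pics/w1.png')[135:240,215:330]; cv2.imwrite('pics/c1.png',cv2.resize(im,None,fx=5,fy=5,interpolation=cv2.INTER_CUBIC))
d=np.load('pics/w1.npz')
Rs,Rp,b,c=axis();p=np.load('fit.npz')['p'];o=np.array([p[0],p[1],0])
print(proj(d,[o+Rs@[-85,-130,50],o+Rs@[85,-130,129],o+Rs@[85,130,129],b,b+Rp@[0,0,21],b+Rp@[0,0,44]]))
```

```text
[[116.71215933 161.95935738]
 [260.30354623 317.61055595]
 [508.48147371 144.29853722]
 [271.35001208 189.83433648]
 [271.13702422 195.89521449]
 [270.86605557 203.60332966]]
```

View pics/c1.png

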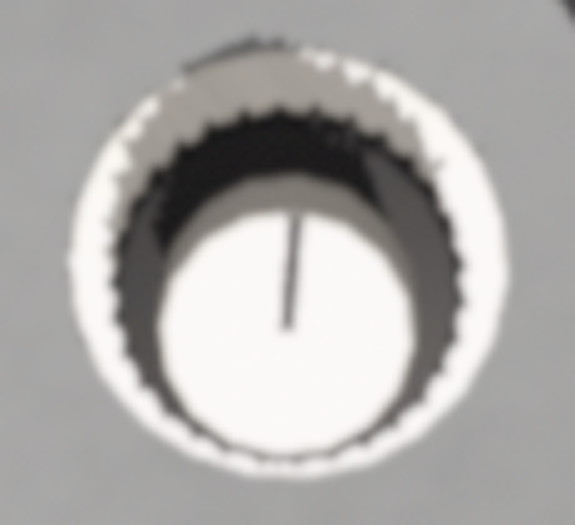

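Crop: the fine-knob top is centred at (286,331), which is full-image (272.3,201.2). The dial plate is centred at full-image (272.8,186.6), and the pointer tip is at crop (296,216).

Run:
```python
from h import *
from scipy.optimize import least_squares
d=np.load('pics/t0.npz');w=np.load('pics/w1.npz')
px=np.array([[48,155],[560,47],[620,405],[135,508],[428,266],[437,273]])/4.2+[170,115]
pw=np.array([[122,159],[266,318],[513,147],[272.8,186.6],[272.3,201.2]])
def f(p):
    Rs,Rp,b,c=axisframe(*p); o=np.array([p[0],p[1],0])
    C=[o+Rs@[85,130,129],o+Rs@[85,-130,129],o+Rs@[-85,-130,50],o+Rs@[-85,130,50]]
    r=[(proj(d,C+[b+Rp@[0,0,21],b+Rp@[0,0,44]])-px)*2.0,(proj(w,[C[2],C[1],C[0],b+Rp@[0,0,1],b+Rp@[0,0,44]])-pw)]
    r[0][:4]*=.5; r[1][:3]*=.5
    return np.vstack(r).ravel()
p0=np.load('fit.npz')['p']
s=least_squares(f,p0,x_scale=[100,100,.1,50,50]);print(s.x);print(np.round(s.fun.reshape(-1,2),1))
print(axisframe(*p0)[2],axisframe(*s.x)[2]); np.savez('fit.npz',p=s.x)
go(150,yaw=141.6); go(60)
```

```text
[ 5.78899024e+02  3.02064263e+02  2.36906386e-01  1.31391487e+00
 -4.53896583e+01]
[[ 0.2 -0.2]
 [-2.   0.8]
 [-1.6 -1.4]
 [-0.6 -1.4]
 [-0.2  0.4]
 [-2.3  1.1]
 [-1.   1.4]
 [-1.6 -0.4]
 [-1.1 -1.3]
 [-0.7  1.7]
 [-0.5  0.3]]
[591.3352664  256.93860816  90.99447087] [590.70937042 258.22187632  90.05528442]
t 2.05 shift cm [ 0.46 -0.21  0.49] rot [0.2 0.  0.1] yaw now 141.7 pos in panel [  4.9  -1.2 154.9]
q [-0.73 -0.13  0.16  2.    0.2   0.85  0.47] F [0.1 0.2 0.8] M [ 0.26  0.31 -0.03] gap 0.998 0.0
t 2.05 shift cm [ 0.46 -0.24  9.49] rot [0.2 0.  0. ] yaw now 141.7 pos in panel [  4.9  -1.2 154.9]
q [-0.73 -0.13  0.16  2.    0.2   0.85  0.47] F [0.1 0.2 0.8] M [ 0.26  0.31 -0.03] gap 0.998 0.0
```

Call:
{"fn": "drive_tool", "kwargs": {
  "plan": [
    [0.46, -0.22, 1.5, 0, 0, 0, 1],
    [0, 0, 0, 0, 0, 8, 1],
    [0, 0, 0, 0, 0, 8, 1],
    [0, 0, 0, 0, 0, 8, 1],
    [0, 0, 0, 0, 0, 8, 1],
    [0, 0, 0, 0, 0, 8, 1],
    [0, 0, 0, 0, 0, 8, 1],
    [0, 0, 0, 0, 0, 8, 1],
    [0, 0, 0, 0, 0, 8, 1],
    [0, 0, 0, 0, 0, 8, 1],
    [0, 0, 0, 0, 0, 8, 1],
    [0, 0, 0, 0, 0, 0, 1]
  ]
}}

```text
time: 3.25
tcp_pos: [532.9, 244.1, 216.1]
orientation: [0.087, 0.773, 0.596, 0.199]
wrist_force: [0.5, -0.2, -0.3]
finger_gap: 1.0
finger_force: 0.0
```

Call:
{"fn": "drive_tool", "kwargs": {
  "plan": [
    [0, 0, 0, 0, 0, 0, 1],
    [0, 0, 0, 0, 0, 0, 1],
    [0, 0, 0, 0, 0, 0, 1]
  ]
}}

```text
time: 3.55
tcp_pos: [531.8, 244.0, 215.7]
orientation: [0.087, 0.772, 0.597, 0.199]
wrist_force: [0.8, -0.3, 0.6]
finger_gap: 1.002
finger_force: 0.0
```

Run:
```python
from h import *
go(60); d=snap('wrist','w2')
Rs,Rp,b,c=axis(); im=d['image'].copy()
t=np.linspace(0,6.28,90)
for r,h,col in((20,44,(0,0,255)),(28,21,(0,255,0))):
    cv2.polylines(im,[proj(d,[b+Rp@[r*np.cos(a),r*np.sin(a),h] for a in t]).round().astype(int)],True,col,1)
cv2.imwrite('pics/w2o.png',im)
```

```text
t 3.55 shift cm [0.06 0.16 7.95] rot [ 0.  -0.2 -0. ] yaw now 61.8 pos in panel [ -1.8   0.  139.5]
q [-0.63 -0.11  0.07  2.02  0.19  0.82 -0.92] F [ 0.   1.  -0.3] M [ 0.33 -0.2  -0.03] gap 1.002 0.0
```

View pics/w2o.png

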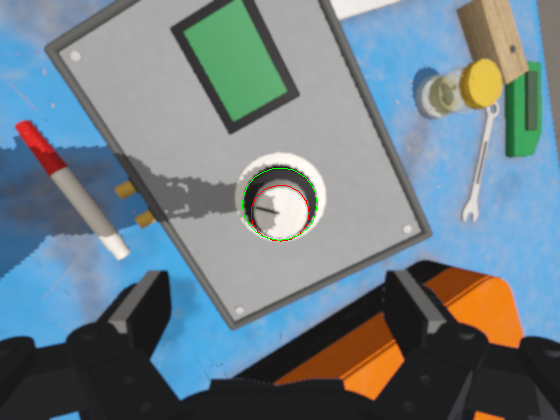

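The overlaid fit matches the ring (280,203) and the fine top (281,212) to about a pixel. Now I'll descend with the fingers partly closed.

Call:
{"fn": "drive_tool", "kwargs": {
  "plan": [
    [0.06, 0.16, 2, 0, 0, 0, 0.6],
    [0, 0, 2, 0, 0, 0, 0.6],
    [0, 0, 2, 0, 0, 0, 0.6],
    [0, 0, 2, 0, 0, 0, 0.6],
    [0, 0, 0, 0, 0, 0, 0.6],
    [0, 0, 0, 0, 0, 0, 0.6],
    [0, 0, 0, 0, 0, 0, 0.6]
  ],
  "force": 30
}}

```text
time: 4.3
tcp_pos: [566.4, 252.7, 145.3]
orientation: [0.087, 0.772, 0.596, 0.2]
wrist_force: [0.3, 0.3, -0.3]
finger_gap: 0.803
finger_force: 0.0
```

Run:
```python
from h import *
go(4); d=snap('wrist','w3')
Rs,Rp,b,c=axis(); im=d['image'].copy()
t=np.linspace(0,6.28,90)
for r,h,col in((20,44,(0,0,255)),(28,21,(0,255,0))):
    cv2.polylines(im,[proj(d,[b+Rp@[r*np.cos(a),r*np.sin(a),h] for a in t]).round().astype(int)],True,col,1)
cv2.imwrite('pics/w3o.png',im)
```

```text
t 4.3 shift cm [-0.1  -0.06  5.66] rot [ 0.1 -0.3 -0. ] yaw now 61.7 pos in panel [ 0.8  0.3 60.6]
q [-0.62  0.04  0.09  2.03  0.19  0.66 -0.92] F [0.3 0.  0.4] M [ 0.31 -0.23  0.04] gap 0.803 0.0
```

View pics/w3o.png

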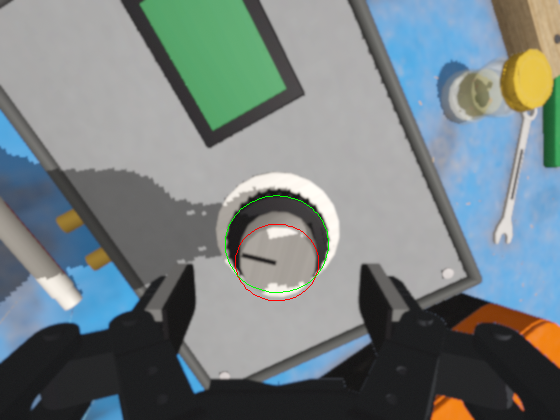

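Close view: the fine top is centred near (278,261), midway between the finger edges at x 193 and 361. The ring overlay agrees, so I can descend.

Call:
{"fn": "drive_tool", "kwargs": {
  "plan": [
    [-0.05, -0.02, 1, 0, 0, 0, 0.6],
    [0, 0, 1, 0, 0, 0, 0.6],
    [0, 0, 1, 0, 0, 0, 0.6],
    [0, 0, 1, 0, 0, 0, 0.6],
    [0, 0, 0.6, 0, 0, 0, 0.6],
    [0, 0, 0.5, 0, 0, 0, 0.6],
    [0, 0, 0.5, 0, 0, 0, 0.6],
    [0, 0, 0, 0, 0, 0, 0.6],
    [0, 0, 0, 0, 0, 0, 0.6]
  ]
}}

```text
time: 5.25
tcp_pos: [589.0, 257.7, 93.1]
orientation: [0.087, 0.773, 0.596, 0.199]
wrist_force: [0.4, -0.1, -0.3]
finger_gap: 0.801
finger_force: 0.0
```

Run:
```python
from h import *
go(4); d=snap('wrist','w4'); d=snap('scene','s4')
cv2.imwrite('pics/s4c.png',cv2.resize(d['image'][150:300,170:340],None,fx=4,fy=4,interpolation=cv2.INTER_CUBIC))
cv2.imwrite('pics/c4.png',np.hstack([cv2.resize(cv2.imread('pics/w4.png')[150:420,140:420],(400,386)),cv2.resize(d['image'][150:290,190:335],(400,386),interpolation=cv2.INTER_CUBIC)]))
```

```text
t 5.25 shift cm [ 0.03  0.02 -0.04] rot [ 0.  -0.2 -0. ] yaw now 61.7 pos in panel [-0.3 -0.1  3.6]
q [-0.61  0.15  0.1   2.03  0.19  0.55 -0.92] F [-0.1  0.3  0.4] M [ 0.41 -0.22  0.01] gap 0.801 0.0
```

View pics/c4.png

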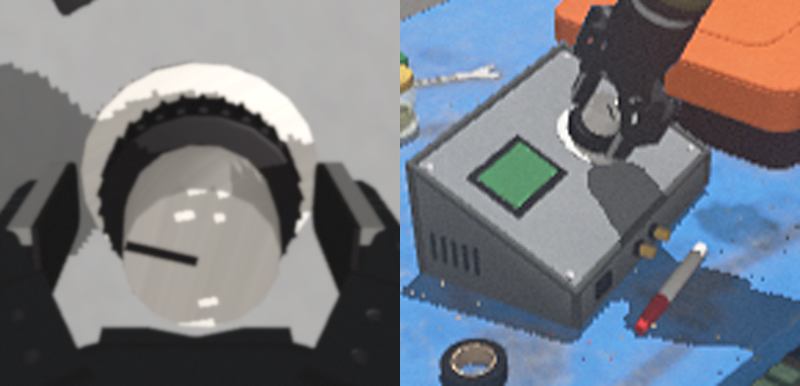

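The fingers straddle the ring low on the panel, clear of the fine knob. I'll close the grip gently to a command of 51 mm, so it can't reach the 40 mm knob.

Call:
{"fn": "drive_tool", "kwargs": {
  "plan": [
    [0, 0, 0, 0, 0, 0, 0.2],
    [0, 0, 0, 0, 0, 0, 0.2],
    [0, 0, 0, 0, 0, 0, 0.2],
    [0, 0, 0, 0, 0, 0, 0.2],
    [0, 0, 0, 0, 0, 0, 0.2],
    [0, 0, 0, 0, 0, 0, 0.2]
  ],
  "force": 30
}}

```text
time: 5.95
tcp_pos: [589.9, 257.4, 94.5]
orientation: [0.088, 0.773, 0.596, 0.2]
wrist_force: [-1.3, -4.0, 6.3]
finger_gap: 0.641
finger_force: 31.2
```

```bash
python3 -c "
from h import *
go(4)"
```

```text
t 5.95 shift cm [ 0.   -0.12  0.05] rot [ 0.1 -0.3 -0. ] yaw now 61.7 pos in panel [ 1.  -0.6  4.5]
q [-0.61  0.15  0.1   2.03  0.19  0.55 -0.92] F [-2.8  2.3 -6.6] M [-0.   -0.66 -0.  ] gap 0.641 31.2
```

Call:
{"fn": "drive_tool", "kwargs": {
  "plan": [
    [0, 0, 0, 0, 0, -4, 0.2],
    [0, 0, 0, 0, 0, -4, 0.2],
    [0, 0, 0, 0, 0, 0, 0.2]
  ]
}}

```text
time: 6.25
tcp_pos: [589.8, 257.5, 94.5]
orientation: [0.102, 0.729, 0.649, 0.194]
wrist_force: [-0.5, -1.7, 5.8]
finger_gap: 0.643
finger_force: 31.2
```

```bash
python3 -c "
from h import *
go(4);snap('wrist','w5')"
```

```text
t 6.25 shift cm [ 0.01 -0.11  0.05] rot [ 0.2 -0.3 -0. ] yaw now 69.8 pos in panel [ 0.9 -0.5  4.5]
q [-0.59  0.15  0.08  2.03  0.2   0.55 -0.78] F [-0.8  2.1 -5.6] M [-0.04 -0.4   0.16] gap 0.643 31.2
```

Call:
{"fn": "drive_tool", "kwargs": {
  "plan": [
    [0, 0, 0, 0, 0, -4, 0.2],
    [0, 0, 0, 0, 0, -4, 0.2],
    [0, 0, 0, 0, 0, -4, 0.2],
    [0, 0, 0, 0, 0, -4, 0.2],
    [0, 0, 0, 0, 0, 0, 0.2],
    [0, 0, 0, 0, 0, 0, 0.2]
  ]
}}

```text
time: 6.9
tcp_pos: [589.5, 257.5, 94.4]
orientation: [0.127, 0.632, 0.744, 0.177]
wrist_force: [-2.4, -1.8, 5.9]
finger_gap: 0.638
finger_force: 31.4
```

```bash
python3 -c "
from h import *
go(4);snap('wrist','w6')"
```

```text
t 6.9 shift cm [ 0.04 -0.07  0.04] rot [ 0.2 -0.2 -0. ] yaw now 85.7 pos in panel [ 0.6 -0.5  4.5]
q [-0.56  0.15  0.05  2.03  0.21  0.55 -0.51] F [-1.2  0.1 -6.6] M [ 0.44 -0.4  -0.03] gap 0.638 31.4
```

Call:
{"fn": "drive_tool", "kwargs": {
  "plan": [
    [0, 0, 0, 0, 0, -4, 0.2],
    [0, 0, 0, 0, 0, -4, 0.2],
    [0, 0, 0, 0, 0, -4, 0.2],
    [0, 0, 0, 0, 0, 0, 0.2]
  ]
}}

```text
time: 7.35
tcp_pos: [589.3, 257.4, 94.2]
orientation: [0.145, 0.55, 0.806, 0.163]
wrist_force: [-2.4, -1.9, 8.8]
finger_gap: 0.638
finger_force: 31.5
```

```bash
python3 -c "
from h import *
go(4)"
```

```text
t 7.35 shift cm [ 0.05 -0.03  0.04] rot [ 0.2 -0.1 -0. ] yaw now 97.8 pos in panel [ 0.4 -0.5  4.4]
q [-0.54  0.15  0.02  2.03  0.21  0.55 -0.3 ] F [-1.4  1.1 -9.2] M [ 0.3  -0.37  0.04] gap 0.638 31.5
```

Call:
{"fn": "drive_tool", "kwargs": {
  "plan": [
    [0, 0, 0, 0, 0, -4, 0.2],
    [0, 0, 0, 0, 0, -4, 0.2],
    [0, 0, 0, 0, 0, -4, 0.2],
    [0, 0, 0, 0, 0, 0, 0.2],
    [0, 0, 0, 0, 0, 0, 0.2]
  ]
}}

```text
time: 7.85
tcp_pos: [589.2, 257.3, 94.1]
orientation: [0.161, 0.463, 0.859, 0.147]
wrist_force: [-4.0, -3.2, 6.7]
finger_gap: 0.638
finger_force: 31.5
```

```bash
python3 -c "
from h import *
go(4)"
```

```text
t 7.85 shift cm [0.05 0.   0.04] rot [ 0.2 -0.1 -0. ] yaw now 109.7 pos in panel [ 0.2 -0.5  4.4]
q [-0.52  0.15  0.    2.03  0.22  0.55 -0.1 ] F [-1.6 -2.  -8. ] M [ 0.79 -0.13 -0.03] gap 0.638 31.5
```

Call:
{"fn": "drive_tool", "kwargs": {
  "plan": [
    [0, 0, 0, 0, 0, -4, 0.2],
    [0, 0, 0, 0, 0, -4, 0.2],
    [0, 0, 0, 0, 0, -2, 0.2],
    [0, 0, 0, 0, 0, 0, 0.2]
  ]
}}

```text
time: 8.25
tcp_pos: [589.0, 257.2, 94.1]
orientation: [0.173, 0.387, 0.896, 0.132]
wrist_force: [-5.5, -2.0, 7.1]
finger_gap: 0.639
finger_force: 31.5
```

```bash
python3 -c "
from h import *
go(4)"
```

```text
t 8.25 shift cm [0.05 0.03 0.04] rot [ 0.2 -0.1 -0. ] yaw now 119.7 pos in panel [ 0.  -0.6  4.4]
q [-0.5   0.15 -0.02  2.03  0.23  0.55  0.07] F [ 0.6 -2.3 -8.9] M [ 0.8  -0.01  0.04] gap 0.639 31.5
```

Call:
{"fn": "drive_tool", "kwargs": {
  "plan": [
    [0, 0, 0, 0, 0, -4, 0.2],
    [0, 0, 0, 0, 0, -4, 0.2],
    [0, 0, 0, 0, 0, -3, 0.2],
    [0, 0, 0, 0, 0, -3, 0.2],
    [0, 0, 0, 0, 0, 0, 0.2]
  ]
}}

```text
time: 8.75
tcp_pos: [588.9, 257.1, 94.0]
orientation: [0.188, 0.274, 0.937, 0.11]
wrist_force: [-5.9, -2.6, 7.8]
finger_gap: 0.64
finger_force: 31.6
```

```bash
python3 -c "
from h import *
go(4)"
```

```text
t 8.75 shift cm [0.04 0.06 0.04] rot [ 0.2 -0.  -0. ] yaw now 133.7 pos in panel [-0.2 -0.7  4.4]
q [-0.47  0.15 -0.05  2.02  0.24  0.55  0.31] F [ 0.9 -2.6 -9.8] M [0.91 0.24 0.02] gap 0.64 31.6
```

Call:
{"fn": "drive_tool", "kwargs": {
  "plan": [
    [0, 0, 0, 0, 0, -4, 0.2],
    [0, 0, 0, 0, 0, -2, 0.2],
    [0, 0, 0, 0, 0, 0, 0.2]
  ]
}}

```text
time: 9.05
tcp_pos: [588.8, 257.0, 93.9]
orientation: [0.193, 0.225, 0.95, 0.099]
wrist_force: [-4.6, -4.4, 7.6]
finger_gap: 0.64
finger_force: 31.7
```

```bash
python3 -c "
from h import *
go(4)"
```

```text
t 9.05 shift cm [0.03 0.08 0.04] rot [0.2 0.  0. ] yaw now 139.7 pos in panel [-0.3 -0.8  4.4]
q [-0.46  0.15 -0.06  2.02  0.24  0.55  0.41] F [-0.7 -3.6 -9.3] M [0.88 0.29 0.13] gap 0.64 31.7
```

Call:
{"fn": "drive_tool", "kwargs": {
  "plan": [
    [0, 0, 0, 0, 0, -4, 0.2],
    [0, 0, 0, 0, 0, 0, 0.2]
  ]
}}

```text
time: 9.25
tcp_pos: [588.8, 256.9, 93.9]
orientation: [0.197, 0.192, 0.957, 0.092]
wrist_force: [-6.0, -3.2, 6.1]
finger_gap: 0.639
finger_force: 31.4
```

```bash
python3 -c "
from h import *
go(4)"
```

```text
t 9.25 shift cm [0.02 0.09 0.04] rot [0.2 0.  0. ] yaw now 143.8 pos in panel [-0.3 -0.9  4.4]
q [-0.45  0.15 -0.07  2.02  0.24  0.55  0.48] F [ 1.8 -3.4 -8.3] M [ 1.1   0.66 -0.05] gap 0.639 31.4
```

Call:
{"fn": "drive_tool", "kwargs": {
  "plan": [
    [0, 0, 0, 0, 0, -4, 0.2],
    [0, 0, 0, 0, 0, -4, 0.2],
    [0, 0, 0, 0, 0, -3, 0.2],
    [0, 0, 0, 0, 0, -3, 0.2],
    [0, 0, 0, 0, 0, 0, 0.2]
  ]
}}

```text
time: 9.75
tcp_pos: [588.7, 256.7, 93.8]
orientation: [0.206, 0.074, 0.973, 0.068]
wrist_force: [-6.3, -3.7, 8.8]
finger_gap: 0.642
finger_force: 31.8
```

```bash
python3 -c "
from h import *
go(4)"
```

```text
t 9.75 shift cm [-0.01  0.11  0.04] rot [0.1 0.  0. ] yaw now 157.7 pos in panel [-0.5 -1.   4.4]
q [-0.43  0.15 -0.1   2.02  0.25  0.56  0.71] F [  1.6  -3.  -11. ] M [0.83 0.66 0.05] gap 0.642 31.8
```

Call:
{"fn": "drive_tool", "kwargs": {
  "plan": [
    [0, 0, 0, 0, 0, -4, 0.2],
    [0, 0, 0, 0, 0, -2, 0.2],
    [0, 0, 0, 0, 0, 0, 0.2]
  ]
}}

```text
time: 10.05
tcp_pos: [588.7, 256.5, 93.8]
orientation: [0.21, 0.023, 0.976, 0.057]
wrist_force: [-6.3, -3.5, 7.9]
finger_gap: 0.642
finger_force: 31.6
```

```bash
python3 -c "
from h import *
go(4)"
```

```text
t 10.05 shift cm [-0.02  0.13  0.04] rot [0.1 0.1 0. ] yaw now 163.7 pos in panel [-0.6 -1.2  4.4]
q [-0.41  0.15 -0.11  2.02  0.25  0.56  0.82] F [  2.3  -2.7 -10.1] M [0.82 0.87 0.1 ] gap 0.642 31.6
```

Call:
{"fn": "drive_tool", "kwargs": {
  "plan": [
    [0, 0, 0, 0, 0, -4, 0.2],
    [0, 0, 0, 0, 0, 0, 0.2]
  ]
}}

```text
time: 10.25
tcp_pos: [588.7, 256.5, 93.8]
orientation: [0.211, -0.012, 0.976, 0.049]
wrist_force: [-6.2, -4.4, 10.5]
finger_gap: 0.642
finger_force: 32.0
```

```bash
python3 -c "
from h import *
go(4)"
```

```text
t 10.25 shift cm [-0.03  0.13  0.04] rot [0.1 0.1 0. ] yaw now 167.8 pos in panel [-0.5 -1.2  4.4]
q [-0.41  0.15 -0.12  2.02  0.26  0.56  0.88] F [  1.3  -3.1 -12.4] M [ 0.87  0.83 -0.  ] gap 0.642 32.0
```

Call:
{"fn": "drive_tool", "kwargs": {
  "plan": [
    [0, 0, 0, 0, 0, -4, 0.2],
    [0, 0, 0, 0, 0, -4, 0.2],
    [0, 0, 0, 0, 0, -3, 0.2],
    [0, 0, 0, 0, 0, -3, 0.2],
    [0, 0, 0, 0, 0, 0, 0.2]
  ]
}}

```text
time: 10.75
tcp_pos: [588.7, 256.3, 93.8]
orientation: [0.216, -0.13, 0.967, 0.023]
wrist_force: [-6.4, -5.9, 9.0]
finger_gap: 0.638
finger_force: 31.8
```

```bash
python3 -c "
from h import *
go(4)"
```

```text
t 10.75 shift cm [-0.06  0.14  0.04] rot [0.1 0.1 0. ] yaw now -178.3 pos in panel [-0.6 -1.4  4.4]
q [-0.38  0.16 -0.15  2.02  0.27  0.56  1.12] F [  3.2  -4.1 -11.4] M [0.65 1.06 0.04] gap 0.638 31.8
```

Call:
{"fn": "drive_tool", "kwargs": {
  "plan": [
    [0, 0, 0, 0, 0, -4, 0.2],
    [0, 0, 0, 0, 0, -2, 0.2],
    [0, 0, 0, 0, 0, 0, 0.2]
  ]
}}

```text
time: 11.05
tcp_pos: [588.8, 256.1, 93.8]
orientation: [0.217, -0.18, 0.959, 0.012]
wrist_force: [-5.2, -5.1, 8.0]
finger_gap: 0.641
finger_force: 31.5
```

```bash
python3 -c "
from h import *
go(4)"
```

```text
t 11.05 shift cm [-0.08  0.15  0.04] rot [0.1 0.1 0. ] yaw now -172.3 pos in panel [-0.6 -1.6  4.4]
q [-0.37  0.16 -0.16  2.02  0.27  0.56  1.22] F [ 2.7 -3.4 -9.9] M [0.65 1.1  0.19] gap 0.641 31.5
```

Call:
{"fn": "drive_tool", "kwargs": {
  "plan": [
    [0, 0, 0, 0, 0, -3, 0.2],
    [0, 0, 0, 0, 0, 0, 0.2]
  ]
}}

```text
time: 11.25
tcp_pos: [588.8, 256.1, 93.8]
orientation: [0.217, -0.205, 0.954, 0.006]
wrist_force: [-5.0, -4.9, 10.0]
finger_gap: 0.642
finger_force: 31.8
```

```bash
python3 -c "
from h import *
go(4);snap('wrist','w9')"
```

```text
t 11.25 shift cm [-0.08  0.15  0.04] rot [0.1 0.1 0. ] yaw now -169.3 pos in panel [-0.6 -1.6  4.4]
q [-0.36  0.16 -0.17  2.02  0.27  0.56  1.27] F [  1.8  -3.3 -11.6] M [0.5  1.09 0.35] gap 0.642 31.8
```

Call:
{"fn": "drive_tool", "kwargs": {
  "plan": [
    [0, 0, 0, 0, 0, -2, 0.2],
    [0, 0, 0, 0, 0, 0, 0.2]
  ]
}}

```text
time: 11.5
tcp_pos: [588.8, 256.0, 93.8]
orientation: [0.217, -0.221, 0.951, 0.002]
wrist_force: [-5.8, -5.0, 9.0]
finger_gap: 0.64
finger_force: 31.7
```

```bash
python3 -c "
from h import *
go(4)"
```

```text
t 11.5 shift cm [-0.09  0.15  0.04] rot [0.1 0.1 0. ] yaw now -167.4 pos in panel [-0.6 -1.7  4.4]
q [-0.36  0.16 -0.17  2.02  0.27  0.56  1.31] F [  3.1  -2.9 -11. ] M [0.45 1.13 0.42] gap 0.64 31.7
```

Call:
{"fn": "drive_tool", "kwargs": {
  "plan": [
    [0, 0, 0, 0, 0, -1, 0.2],
    [0, 0, 0, 0, 0, 0, 0.2],
    [0, 0, 0, 0, 0, 0, 0.2]
  ]
}}

```text
time: 11.8
tcp_pos: [588.8, 256.0, 93.8]
orientation: [0.217, -0.229, 0.949, 0.001]
wrist_force: [-6.9, -4.1, 8.9]
finger_gap: 0.64
finger_force: 31.7
```

```bash
python3 -c "
from h import *
go(4)"
```

```text
t 11.8 shift cm [-0.1   0.15  0.04] rot [0.1 0.1 0. ] yaw now -166.4 pos in panel [-0.6 -1.7  4.4]
q [-0.36  0.16 -0.17  2.02  0.27  0.56  1.32] F [  3.6  -1.5 -11.3] M [0.42 1.25 0.46] gap 0.64 31.7
```

Call:
{"fn": "drive_tool", "kwargs": {
  "plan": [
    [0, 0, 0, 0, 0, 4, 0.2],
    [0, 0, 0, 0, 0, 4, 0.2],
    [0, 0, 0, 0, 0, 4, 0.2],
    [0, 0, 0, 0, 0, 0, 0.2]
  ]
}}

```text
time: 12.2
tcp_pos: [588.7, 256.2, 93.8]
orientation: [0.216, -0.129, 0.968, 0.023]
wrist_force: [-6.1, -5.2, 8.5]
finger_gap: 0.639
finger_force: 31.8
```

```bash
python3 -c "
from h import *
go(4)"
```

```text
t 12.2 shift cm [-0.06  0.14  0.04] rot [0.1 0.1 0. ] yaw now -178.4 pos in panel [-0.6 -1.5  4.4]
q [-0.38  0.16 -0.15  2.02  0.27  0.56  1.12] F [  3.   -3.5 -10.7] M [ 0.65  1.11 -0.01] gap 0.639 31.8
```

Call:
{"fn": "drive_tool", "kwargs": {
  "plan": [
    [0, 0, 0, 0, 0, 4, 0.2],
    [0, 0, 0, 0, 0, 4, 0.2],
    [0, 0, 0, 0, 0, 4, 0.2],
    [0, 0, 0, 0, 0, 4, 0.2],
    [0, 0, 0, 0, 0, 4, 0.2],
    [0, 0, 0, 0, 0, 4, 0.2],
    [0, 0, 0, 0, 0, 3, 0.2],
    [0, 0, 0, 0, 0, 3, 0.2],
    [0, 0, 0, 0, 0, 0, 0.2]
  ]
}}

```text
time: 13.1
tcp_pos: [588.7, 256.8, 93.8]
orientation: [0.203, 0.125, 0.968, 0.079]
wrist_force: [-6.8, -3.7, 6.7]
finger_gap: 0.639
finger_force: 31.5
```

```bash
python3 -c "
from h import *
go(4)"
```

```text
t 13.1 shift cm [0.   0.11 0.04] rot [0.1 0.  0. ] yaw now 151.7 pos in panel [-0.5 -1.   4.4]
q [-0.44  0.15 -0.09  2.02  0.25  0.56  0.61] F [ 2.5 -3.6 -9.3] M [ 1.01  0.74 -0.14] gap 0.639 31.5
```

Call:
{"fn": "drive_tool", "kwargs": {
  "plan": [
    [0, 0, 0, 0, 0, 4, 0.2],
    [0, 0, 0, 0, 0, 4, 0.2],
    [0, 0, 0, 0, 0, 4, 0.2],
    [0, 0, 0, 0, 0, 4, 0.2],
    [0, 0, 0, 0, 0, 2, 0.2],
    [0, 0, 0, 0, 0, 0, 0.2]
  ]
}}

```text
time: 13.7
tcp_pos: [588.9, 257.0, 93.9]
orientation: [0.188, 0.275, 0.936, 0.11]
wrist_force: [-5.2, -3.0, 6.3]
finger_gap: 0.642
finger_force: 31.6
```

```bash
python3 -c "
from h import *
go(4)"
```

```text
t 13.7 shift cm [0.03 0.07 0.04] rot [ 0.2 -0.  -0. ] yaw now 133.7 pos in panel [-0.2 -0.7  4.4]
q [-0.47  0.15 -0.05  2.02  0.24  0.55  0.31] F [ 0.5 -3.  -8.1] M [0.87 0.39 0.04] gap 0.642 31.6
```

Call:
{"fn": "drive_tool", "kwargs": {
  "plan": [
    [0, 0, 0, 0, 0, 4, 0.2],
    [0, 0, 0, 0, 0, 4, 0.2],
    [0, 0, 0, 0, 0, 4, 0.2],
    [0, 0, 0, 0, 0, 4, 0.2],
    [0, 0, 0, 0, 0, 4, 0.2],
    [0, 0, 0, 0, 0, 4, 0.2],
    [0, 0, 0, 0, 0, 0, 0.2],
    [0, 0, 0, 0, 0, 0, 0.2]
  ]
}}

```text
time: 14.5
tcp_pos: [589.1, 257.4, 94.1]
orientation: [0.161, 0.463, 0.859, 0.147]
wrist_force: [-5.1, -3.3, 6.3]
finger_gap: 0.637
finger_force: 31.5
```

```bash
python3 -c "
from h import *
go(4)"
```

```text
t 14.5 shift cm [0.05 0.   0.04] rot [ 0.2 -0.1 -0. ] yaw now 109.7 pos in panel [ 0.1 -0.4  4.4]
q [-0.52  0.15  0.    2.03  0.22  0.55 -0.1 ] F [-1.  -3.  -8.2] M [ 0.77 -0.13  0.03] gap 0.637 31.5
```

The ring is three clicks clockwise from the first position, with about zero load. Now I'll release and withdraw along the axis.

Call:
{"fn": "drive_tool", "kwargs": {
  "plan": [
    [0, 0, 0, 0, 0, 0, 0.6],
    [0, 0, 0, 0, 0, 0, 0.6],
    [0, 0, 0, 0, 0, 0, 0.6],
    [0, 0, 0, 0, 0, 0, 0.6],
    [0, 0, -0.5, 0, 0, 0, 0.6],
    [0, 0, -1, 0, 0, 0, 0.6],
    [0, 0, -1, 0, 0, 0, 0.6],
    [0, 0, -2, 0, 0, 0, 0.6],
    [0, 0, -2, 0, 0, 0, 0.6],
    [0, 0, -3, 0, 0, 0, 0.6],
    [0, 0, -3, 0, 0, 0, 0.6],
    [0, 0, -1.5, 0, 0, 0, 0.6]
  ]
}}

```text
time: 15.7
tcp_pos: [531.3, 243.8, 224.1]
orientation: [0.162, 0.463, 0.859, 0.149]
wrist_force: [-0.1, 0.5, -0.4]
finger_gap: 0.798
finger_force: 0.0
```

Call:
{"fn": "drive_tool", "kwargs": {
  "plan": [
    [0, 0, 0, 0, 0, 0, 0.6],
    [0, 0, 0, 0, 0, 0, 0.6],
    [0, 0, 0, 0, 0, 0, 0.6],
    [0, 0, 0, 0, 0, 0, 0.6]
  ]
}}

```text
time: 16.1
tcp_pos: [530.9, 242.8, 218.3]
orientation: [0.16, 0.463, 0.859, 0.145]
wrist_force: [0.1, -0.4, 0.2]
finger_gap: 0.799
finger_force: 0.0
```

Run:
```python
from h import *
go(140); d=snap('wrist','w10'); cv2.imwrite('pics/c10.png',d['image'])
Rs,Rp,b,c=axis()
# expected pointer tip from w1: pixel (215+296/5,135+216/5)
w=np.load('pics/w1.npz')
def ang(d,uv):
    o,v=ray(d,uv);n=Rp[:,2];q=o+v*(n@(b+44*n-o))/(n@v);l=Rp.T@(q-b);return l
l=ang(w,(215+296/5,135+216/5)); print(l,np.degrees(np.arctan2(l[1],l[0])),proj(d,[b+Rp@l, b+Rp@[0,0,44]]))
```

```text
t 16.1 shift cm [0.02 0.2  0.23] rot [ 0.  -0.1 -0. ] yaw now 109.7 pos in panel [ -1.8  -0.9 142.3]
q [-0.53 -0.11 -0.02  2.01  0.17  0.82 -0.06] F [-0.4 -0.  -0.2] M [0.44 0.1  0.03] gap 0.799 0.0
[-12.45661366  12.08521866  44.        ] 135.8669988980626 [[267.59666215 191.22636119]
 [278.65344924 212.94247391]]
```

View pics/c10.png

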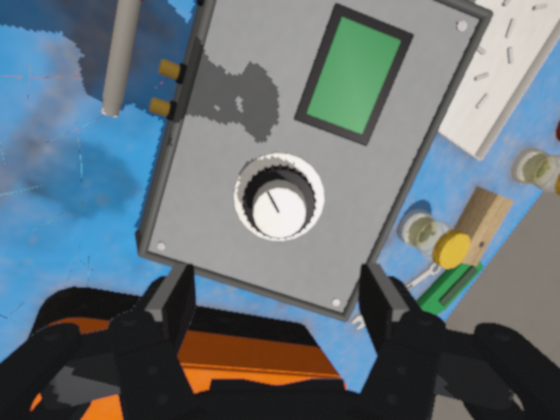

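The gripper is clear. The pointer runs from about (279,212) to (268,191), matching the predicted (267.6,191.2), so the fine knob hasn't turned. The pen hasn't moved, and nothing touched the other items.

```bash
python3 -c "
from h import *
print(robot.job_done())"
```

```text
the job is handed in; nothing more can be done
None
```

I turned the ring anticlockwise to its end stop (felt at about 0.46 N m), then clockwise exactly three clicks, and let go with it seated; the fine knob did not turn, no bystander was touched, and the job is handed in at about 16 s.

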